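# Close a filter vessel and lock its collar

### The arm

A 6-joint arm with a two-finger parallel gripper is mounted at the origin on a cart in front of the work surface, level with it; the furniture and walls round the work are solid. World frame = base frame: x ahead of the robot, y to its left, z up, the work surface at z = 0. Lengths are in m, angles in rad, forces in N, time in s.
With the tool pointing down it reaches from about 0.375 to 0.975 m from the base axis. Payload 3.8 kg.
Tool frame: the origin (TCP) lies midway between the tips of the shut fingers; the grasp point (between the pads) lies 19 mm behind it; z points along the fingers, y is the line along which they close (so a half turn about z gives the same grasp; the last joint's range is limited). The gripper opens to 85 mm and grips with 20 to 120 N. Pads are 22 mm wide; open, the fingers measure 114 mm over their backs; the gripper's body (76 mm by 85 mm) begins 54 mm behind the grasp point. The pads swing forward as they close: fully open they stand 13 mm farther back than shut.
Start: joints at [-1.206, 0.264, 1.604, -0, 1.274, -0.037], TCP at [0.264, -0.621, 0.231] pointing down, gripper open.
Joint ranges: [-2.63, 2.63], [-0.94, 2.18], [0.31, 2.57], [-1.31, 4.45], [0, 2.66], [-2.55, 2.55]. Speed limits (rad/s): [2.57, 2.57, 3.14, 3.14, 3.14, 3.14].

### API

Orientations are given as a unit quaternion [w, x, y, z].
In Python, from plant import read_state, read_camera, camera_info, close_job, search_frame, masks_of, place_of gives the robot as it stands.
- The arm moves only by the shell command python3 -m crank 'ROWS'. ROWS is JSON, a list of rows, each an object of numbers: "dx", "dy", "dz": the shift along the tool's x, y, z in mm; "turn": the turn about the tool's z in degrees; "jaw": the opening in per cent of the stroke, from 0 (shut) to 100 (fully open). A call has 1 to 20 rows; each row shifts and turns the commanded pose from where the row before left it, along the tool's axes as they then stand; what a row does not reach is not made up. A row lasts 1/10 s, in which the tool goes at most 50 mm and 8.59 degrees, less where a joint would pass 70% of its speed; a pose out of reach is approached as far as the arm can. A call with a gripper value outside its range is refused whole. The fingers move at their own pace and stop on an object; the grip force is fixed at half the most. Time passes only in rows, so rows that do not move let the fingers close. It gives the time, the measured TCP pose, the force, the opening and the grip force at its end, in the units of the state.
- read_state(): the state, without advancing time (a new reading comes with each control period).
- read_camera(name): name is "side" or "top" or "wrist"; returns the picture (480x640x3 uint8, red, green, blue); there is no depth.
- camera_info(name): a dict with "K" (3x3 intrinsics, pixels), "xyz" and "orientation" of the camera in the world. Camera axes: x right, y up, looking along -z (the intrinsics and any distortion apply to the point x, -y, -z); pixel columns grow to the right and rows downward; lengths in m; the calibration is good to about 2 mm. A picture is of the moment at which its call begins: read the wrist's pose just before it. camera_info takes no time and is no camera call; for the wrist camera it gives the pose at the moment of the call.
- close_job(): hands the job in; it is judged then, once.
Trained networks look in the newest picture that a camera, given by its name, has taken for a name from the list of things; names that differ only in an ending like _2 or _b are one class to them, and where a whole thing is asked for, a point or a joint stands for the part that bears it (a point fixed in the world has none). Each returns a list of dicts, best first, with "score" (0 to 1); they miss things now and then, are a little off and sometimes report something else, mostly with a low value. They report only what shows in the picture. A call takes as long as a camera call. They do not tell look-alikes from the thing itself.
- search_frame(camera, name): "location" ([x, y, z] in m, in the coordinates of the camera as it stood for that picture, good to about 4 mm: the middle of the surface that is visible of it).
- masks_of(camera, name): "mask" (480x640 bool, what is visible of it).
- place_of(camera, name): "location" ([x, y, z] in m, in the coordinates of the camera as it stood for that picture, good to about 4 mm: a listed point, or the origin of a listed thing).
The state is a dict: "t": time; "qpos": joint angles; "joint_velocities": joint speeds; "tau": joint torques, N m; "tcp_pos": TCP position; "tool_rot": TCP orientation; "force": force on the tool from outside, world axes, zero at the start; "moment": the same for the moment, N m; "width": opening from 0.0 (shut) to 1.0 (fully open); "gripper_force": force on a finger pad.
Only numpy, scipy, OpenCV 4.12 (cv2) and the standard library are available. Lean on these libraries where they do the work, as an engineer would, in place of code of your own. Each camera call takes 0.05 s, during which the arm holds its last target. There are 200 camera calls.

### The job

Close the steel filter vessel: pick up its lid by the T-handle and set it gently and fully down in the vessel's mouth with its side nozzle pointing out right over the upright pointer blade. Then turn the vessel's lock collar clockwise (seen from above) by its upright post until the lever arm lies over the middle of the gap between the two parallel ribs of the locked mark, let go, and leave the other things on the bench where they are.

Things in the scene. Friction and masses are not known exactly. Their poses are not given: they have to be found in the camera images.
- vessel: Round steel vessel, fixed, its place and yaw vary; origin at the centre of its underside, z up. Foot 124 mm across, body 80 mm across. A fixed flange (132 mm across, top at z = 46) carries the marks, listed as points: seen from above, counter-clockwise from vessel +x, pointer blade at 90 deg (+y), locked mark at 150 deg, open mark (one small dot) at 210 deg.
- rim (a point): Centre of the vessel's mouth at rim height, vessel frame (0, 0, 60) mm: a 54 mm bore, 14 mm deep, in the flat top of the 80 mm body, on which the lid's disc rests. The lock collar (100 mm across, inner radius 41 mm, z = 48 to 76) surrounds it.
- pointer (a point): Top of the upright dark pointer blade, vessel frame (0, 60, 75) mm; the blade is 5 mm wide and stands at radius 56 to 64 mm from z = 46 to 75.
- locked_mark (a point): Middle of the locked mark on the flange, at 150 deg, radius 58 mm, z = 47 in the vessel frame: two parallel radial ribs, 3 mm wide and high, 18 mm between centres, radius 52 to 65 mm.
- collar (a joint): Angle of the captive lock collar about the vessel's axis, rad: 0 = lever over the open mark, 1.047 = lever over the middle of the locked mark; grows clockwise seen from above. Starts near 0; hard stops at -0.2 and 1.3. No spring or detent: friction of 0.2 N m (3 N at the post) holds it. The lever points at 210 deg minus this angle in the vessel frame.
- post_top (a point): Centre of the top of the collar's upright round post, at radius 72 mm on the lever, vessel z = 110 mm. The post is 12 mm thick, runs from z = 52 and is free to be gripped in its upper 45 mm. The lever arm under it is 8 mm wide, z = 52 to 60, radius 48 to 80 mm.
- lug (a point): One of two lugs inside the collar (its twin lies across from it): 18 mm wide, reaching in to radius 31 mm, z = 70 to 76, at 30 and 210 deg counter-clockwise from the lever; this point is the first one's inner lower edge. With the joint below 0.3 they let the lid's ears pass if the nozzle points at the blade; locked, they stand 3 mm above the ears.
- lid: Loose steel lid, about 0.2 kg, upright on the bench; origin at the centre of its underside, z up, nozzle along +x. Plug 50 mm across, z = 0 to 6; disc 56 mm across, z = 6 to 13; two ears 16 mm wide along +y and -y to radius 36.5 mm at disc height. Seated, its origin lies on the vessel's axis 54 mm above the vessel's origin, lid +x along vessel +y.
- nozzle_tip (a point): Outer end of the lid's nozzle: lid frame (60, 0, 30) mm. The nozzle rises at x = 22 and runs straight out along x at z = 30, 8 to 10 mm thick.
- lid_grip (a point): Grip point on the T-handle bar: lid frame (0, 0, 45) mm. The bar is 32 mm (x) by 14 mm (y), z = 27 to 55, on a 14 mm stem; close the fingers on the 14 mm width, along lid y.
- petri: Bystander: small round dish 68 mm across, 13 mm high; origin under its centre.
- timer: Bystander: flat square timer 62 x 62 x 16 mm; origin under its centre.
- stopper: Bystander: rubber stopper 32 mm across, 30 mm high; origin under its centre.
- tape: Bystander: roll of tape 69 mm across, 19 mm high, lying flat; origin under its centre.
Not all that is in view belongs to the job. Leave any orange or red look-alike of the lid alone.

How it is judged:
On the way:
1. the lid is fully down in the mouth with its nozzle over the pointer blade, the collar still open (z of lid in the frame of vessel below 0.057 m and horizontal distance between lid and vessel below 0.005 m and angle between lid's own z axis and vertical below 0.06 rad and horizontal distance between nozzle_tip and pointer below 0.012 m and value of joint collar below 0.5 rad), for 0.2 s.
At the end, for the whole second after the job is handed in: The lid lies level, fully down in the mouth (within 3 mm of its seated height and 5 mm of the axis), its nozzle tip within 12 mm (seen from above) of the pointer blade; the collar stands at the locked mark within 0.11 rad; everything is released and at rest (z of lid in the frame of vessel below 0.057 m and horizontal distance between lid and vessel below 0.005 m and angle between lid's own z axis and vertical below 0.06 rad and horizontal distance between nozzle_tip and pointer below 0.012 m and value of joint collar between 0.937 and 1.157 rad and linear speed of lid below 0.02 m/s); the robot touches nothing.
It fails at once if the lid is pressed or struck against the vessel with more than 60 N (contact force between lid and vessel above 60 N).
It fails at once if a bystander (dish, timer, stopper, tape) is moved more than 30 mm (distance of any of petri, timer, stopper, tape from where it was at the start of the episode above 0.03 m).
It also fails if it takes over 51 s, if anything falls off the work surface, if the arm or the gripper's body presses on something with over 40 N, if the wrist force passes 120 N, or if a joint passes its speed limit or range.

## Working session

There is one attempt and no reset: what is moved stays moved. The work goes in short steps, Python scripts to look and compute and a shell command to move; the robot and the scene stay as the last step left them, time stands still between calls to the robot, and variables do not carry over. Pictures are saved under pics/ and viewed, at most 10 in all, crops included, and the job is handed in when it is done.

```bash
mkdir -p pics; ls; cat > h.py <<'E'
import numpy as np, cv2
from scipy.spatial.transform import Rotation as R
from plant import *
def rot(q): return R.from_quat([q[1],q[2],q[3],q[0]]).as_matrix()
def w(ci,p): return rot(ci['orientation'])@np.array(p)+np.array(ci['xyz'])
def pix(ci,P):
    c=rot(ci['orientation']).T@(np.array(P)-np.array(ci['xyz'])); c=ci['K']@np.array([c[0],-c[1],-c[2]]); return c[:2]/c[2]
def ray(ci,u,v,z):
    d=np.linalg.inv(ci['K'])@[u,v,1]; d=rot(ci['orientation'])@[d[0],-d[1],-d[2]]; o=np.array(ci['xyz']); return o+d*(z-o[2])/d[2]
def snap(cam,name=None):
    ci=camera_info(cam); im=read_camera(cam)
    if name: cv2.imwrite('pics/'+name,im[:,:,::-1])
    return ci,im
def show(cam,ci,names,f=place_of):
    for n in names:
        for r in f(cam,n)[:3]:
            P=w(ci,r['location']); print(cam,n,round(r['score'],2),P.round(4),pix(ci,P).round(0))
E
cat > a.py <<'E'
from h import *
for c in ('top','side'):
    ci,im=snap(c,c+'1.png'); print({k:np.round(v,3).tolist() for k,v in ci.items() if k in('K','xyz','orientation')})
    show(c,ci,['vessel','rim','pointer','locked_mark','post_top','lid','lid_grip','nozzle_tip'])
print(read_state())
E
python3 a.py
```

```text
pics
{'K': [[485.459, 0.0, 321.054], [0.0, 485.459, 244.618], [0.0, 0.0, 1.0]], 'xyz': [0.379, 0.17, 1.162], 'orientation': [-0.7, -0.03, 0.038, 0.712]}
top vessel 0.56 [0.5558 0.276  0.003 ] [270. 218.]
top rim 0.8 [0.5517 0.2734 0.0582] [269. 216.]
top pointer 0.91 [0.5456 0.3361 0.0735] [241. 218.]
top locked_mark 0.7 [0.4988 0.2927 0.0526] [261. 240.]
top locked_mark 0.41 [0.4037 0.1451 0.0277] [326. 280.]
top post_top 0.97 [0.4969 0.2425 0.1108] [281. 237.]
top lid 0.84 [ 0.4411  0.0936 -0.0014] [347. 265.]
top lid 0.78 [ 0.526  0.56  -0.002] [153. 233.]
top lid 0.63 [ 0.4294 -0.2165 -0.0012] [476. 267.]
top lid_grip 0.88 [0.5272 0.5598 0.0495] [145. 229.]
top lid_grip 0.73 [ 0.4329 -0.2169  0.0454] [483. 265.]
top lid_grip 0.56 [0.4399 0.0971 0.0437] [347. 264.]
top nozzle_tip 0.76 [0.5477 0.5004 0.0314] [173. 221.]
top nozzle_tip 0.74 [0.554  0.2784 0.0013] [270. 219.]
top nozzle_tip 0.66 [ 0.4438 -0.2772  0.03  ] [506. 260.]
{'K': [[456.22, 0.0, 317.271], [0.0, 456.22, 241.693], [0.0, 0.0, 1.0]], 'xyz': [0.219, 1.033, 0.642], 'orientation': [-0.133, -0.07, 0.477, 0.866]}
side
[... 791 characters left out ...]
2] [372. 183.]
{'t': 0.9, 'qpos': array([-1.20588009e+00,  2.63869195e-01,  1.60394700e+00,  1.36398478e-06,
        1.27368922e+00, -3.69180740e-02]), 'joint_velocities': array([-0.00047489,  0.00088114,  0.0004916 ,  0.00118315,  0.00027701,
       -0.00195948]), 'tau': array([ 1.11665930e-03, -5.15059197e+01, -3.67727852e+01,  1.44708906e-04,
        5.92652013e-04,  5.28397209e-06]), 'tcp_pos': array([ 0.2639943 , -0.62126303,  0.23132917]), 'tool_rot': array([4.29276116e-05, 9.79883994e-01, 1.99567924e-01, 7.76488159e-06]), 'force': array([ 0.54560301, -0.34742589, -0.22204191]), 'moment': array([-0.05455962, -0.01941653,  0.02900962]), 'gripper_force': 0.0, 'width': 1.0016281825525106}
```

View pics/top1.png

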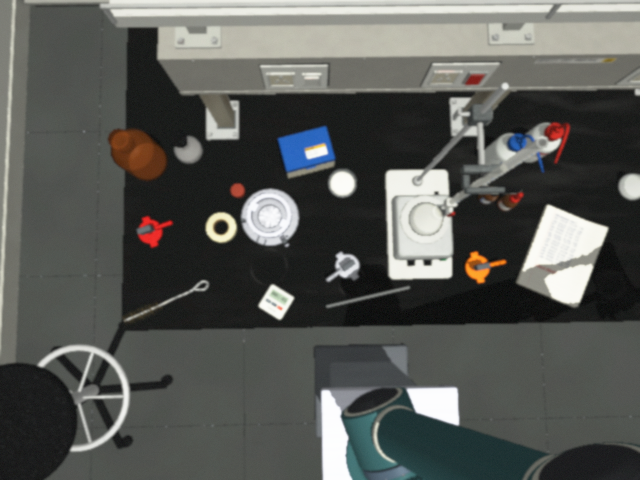

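View pics/side1.png

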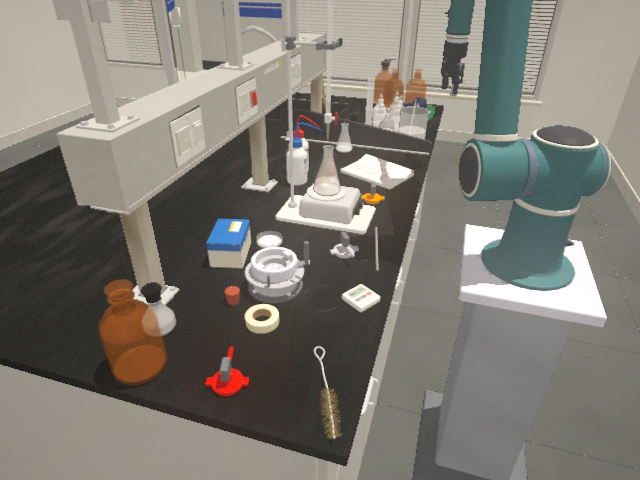

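Three lid-shaped things show in the top view: grey steel at (347,265), red at (152,232) and orange at (480,267). The steel one fits the description and the other two are the look-alikes. I'll confirm it from close by in the wrist view.

```bash
python3 -m crank '[{"dx":25.3,"dy":-35,"dz":-7},{"dx":25.3,"dy":-35,"dz":-7},{"dx":25.3,"dy":-35,"dz":-7},{"dx":25.3,"dy":-35,"dz":-7},{"dx":25.3,"dy":-35,"dz":-7},{"dx":25.3,"dy":-35,"dz":-7},{"dx":25.3,"dy":-35,"dz":-7},{"dx":25.3,"dy":-35,"dz":-7},{"dx":25.3,"dy":-35,"dz":-7},{"dx":25.3,"dy":-35,"dz":-7},{"dx":22.4,"dy":-35.8},{"dx":22.4,"dy":-35.8},{"dx":22.4,"dy":-35.8},{"dx":22.4,"dy":-35.8},{"dx":22.4,"dy":-35.8},{"dx":22.4,"dy":-35.8},{"turn":-8.5},{"turn":-8.5},{"turn":-8.5},{"turn":-8.5}]'
python3 -m crank '[{"turn":-8.5},{"turn":-8.5},{"turn":-8.5},{"turn":-8.5},{"turn":-8.5},{"turn":-8.5},{"turn":-8.5},{"turn":-8.5},{}]'
cat > b.py <<'E'
from h import *
import sys
ci,im=snap('wrist',sys.argv[1])
print(np.round(ci['xyz'],3),rot(ci['orientation']).round(2).tolist())
show('wrist',ci,sys.argv[2:])
s=read_state(); M=rot(s['tool_rot']); print(s['t'],s['tcp_pos'].round(4),'toolx deg',np.degrees(np.arctan2(M[1,0],M[0,0])).round(2),s['force'].round(1),s['width'])
E
python3 b.py w1.png lid lid_grip nozzle_tip
```

```text
[ 0.334 -0.59   0.374] [[0.39, 0.88, 0.28], [-0.92, 0.37, 0.12], [0.0, -0.3, 0.95]]
1.1 [ 0.264  -0.6213  0.2313] toolx deg 23.02 [-1.   0.4  0.9] 1.0004584371266538validation failed for argument at $[0]...
validation failed for argument at $[0]...
```

The rows were refused, probably because every key has to be given. I'll test that with one full row.

```bash
python3 -m crank '[{"dx":25.3,"dy":-35,"dz":-7,"turn":0,"jaw":100}]'
```

```text
t: 1.2
tcp_pos: [0.2723, -0.5815, 0.2362]
tool_rot: [-0.0, 0.98, 0.198, -0.001]
force: [0.8, 0.4, -0.1]
width: 0.998
gripper_force: 0.0
```

```bash
python3 -m crank '[{"dx":25.3,"dy":-35,"dz":-7,"turn":0,"jaw":100},{"dx":25.3,"dy":-35,"dz":-7,"turn":0,"jaw":100},{"dx":25.3,"dy":-35,"dz":-7,"turn":0,"jaw":100},{"dx":25.3,"dy":-35,"dz":-7,"turn":0,"jaw":100},{"dx":25.3,"dy":-35,"dz":-7,"turn":0,"jaw":100},{"dx":25.3,"dy":-35,"dz":-7,"turn":0,"jaw":100},{"dx":25.3,"dy":-35,"dz":-7,"turn":0,"jaw":100},{"dx":25.3,"dy":-35,"dz":-7,"turn":0,"jaw":100},{"dx":25.3,"dy":-35,"dz":-7,"turn":0,"jaw":100},{"dx":22.4,"dy":-35.8,"dz":0,"turn":0,"jaw":100},{"dx":22.4,"dy":-35.8,"dz":0,"turn":0,"jaw":100},{"dx":22.4,"dy":-35.8,"dz":0,"turn":0,"jaw":100},{"dx":22.4,"dy":-35.8,"dz":0,"turn":0,"jaw":100},{"dx":22.4,"dy":-35.8,"dz":0,"turn":0,"jaw":100},{"dx":22.4,"dy":-35.8,"dz":0,"turn":0,"jaw":100},{"dx":0,"dy":0,"dz":0,"turn":-8.5,"jaw":100},{"dx":0,"dy":0,"dz":0,"turn":-8.5,"jaw":100},{"dx":0,"dy":0,"dz":0,"turn":-8.5,"jaw":100},{"dx":0,"dy":0,"dz":0,"turn":-8.5,"jaw":100}]'
python3 -m crank '[{"dx":0,"dy":0,"dz":0,"turn":-8.5,"jaw":100},{"dx":0,"dy":0,"dz":0,"turn":-8.5,"jaw":100},{"dx":0,"dy":0,"dz":0,"turn":-8.5,"jaw":100},{"dx":0,"dy":0,"dz":0,"turn":-8.5,"jaw":100},{"dx":0,"dy":0,"dz":0,"turn":-8.5,"jaw":100},{"dx":0,"dy":0,"dz":0,"turn":-8.5,"jaw":100},{"dx":0,"dy":0,"dz":0,"turn":-8.5,"jaw":100},{"dx":0,"dy":0,"dz":0,"turn":-8.5,"jaw":100},{"dx":0,"dy":0,"dz":0,"turn":0,"jaw":100}]'
python3 b.py w2.png lid lid_grip nozzle_tip rim pointer post_top locked_mark
```

```text
t: 3.1
tcp_pos: [0.3996, 0.0504, 0.3014]
tool_rot: [0.0, 0.877, 0.48, 0.0]
force: [-0.5, 0.2, -0.0]
width: 1.001
gripper_force: 0.0
t: 4.0
tcp_pos: [0.3996, 0.0501, 0.3015]
tool_rot: [0.0, 0.461, 0.887, 0.0]
force: [-0.2, -0.1, -0.1]
width: 1.0
gripper_force: 0.0
[0.356 0.114 0.444] [[0.82, -0.55, -0.17], [0.57, 0.78, 0.25], [-0.0, -0.3, 0.95]]
wrist lid 0.96 [ 0.4312 -0.2164  0.0027] [211. 370.]
wrist lid_grip 0.77 [ 0.4291 -0.2125  0.0485] [202. 391.]
wrist lid_grip 0.6 [0.4347 0.0955 0.0425] [368. 173.]
wrist nozzle_tip 0.76 [ 0.4372 -0.2768  0.0303] [185. 420.]
wrist nozzle_tip 0.57 [0.4066 0.1423 0.0333] [373. 115.]
wrist rim 0.77 [0.5569 0.2702 0.0608] [601.  93.]
wrist rim 0.36 [0.5333 0.2473 0.0704] [569.  99.]
wrist post_top 0.88 [0.4858 0.2362 0.1076] [544.  73.]
wrist post_top 0.16 [0.5015 0.2898 0.0515] [566.  35.]
wrist locked_mark 0.58 [0.4986 0.2893 0.051 ] [563.  34.]
4.4 [0.3996 0.0501 0.3013] toolx deg 124.97 [-0.5 -0.   0.6] 1.0056401972084346
```

View pics/w2.png

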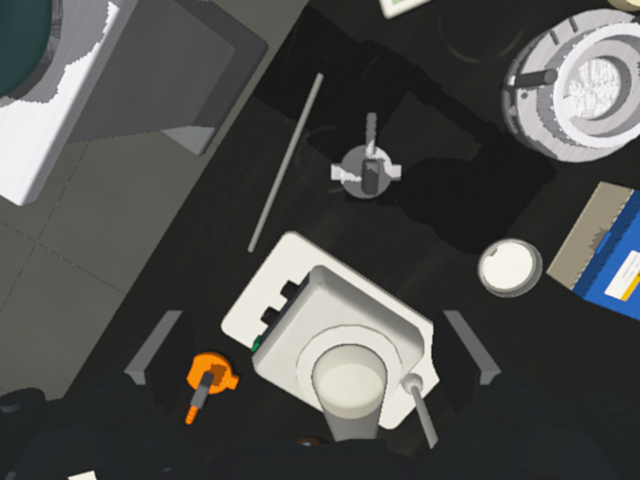

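The steel lid stands at (366,170) with its nozzle pointing up the picture, tip at (372,115). The orange one is at (210,375). I'll confirm with an enlarged crop and refine.

```bash
python3 - <<'E'
from h import *
im=cv2.imread('pics/w2.png')[95:215,310:430]; cv2.imwrite('pics/c2.png',cv2.resize(im,(600,600),interpolation=cv2.INTER_CUBIC))
E
```

```text
(no output)
```

View pics/c2.png

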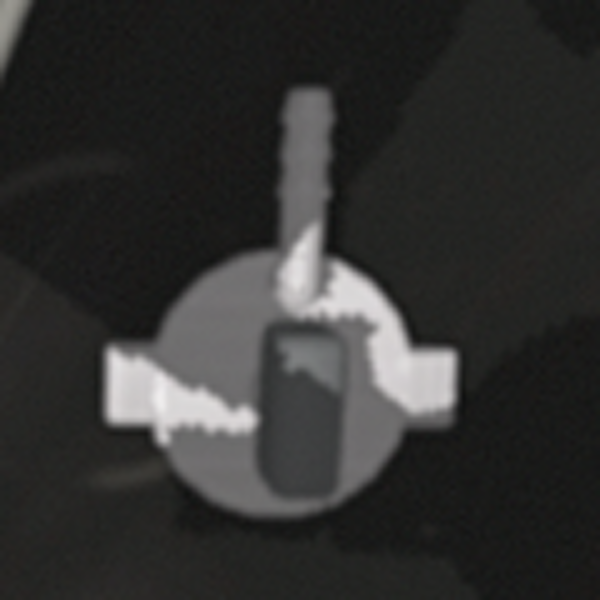

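The crop shows a grey steel disc with two ears, a T-bar at (371,172) and the nozzle tip at (371.6,113), so this is the lid. Next I'll get its pose from the ear ends and nozzle tip, and look at the vessel from above.

```bash
python3 - <<'E'
from h import *
ci=camera_info('wrist')
a=ray(ci,331.4,172,.010);b=ray(ci,401.4,172.6,.010);t=ray(ci,371.6,113.5,.032)
c=(a+b)/2; print(a,b,c,np.linalg.norm(b-a),t,np.linalg.norm((t-c)[:2]))
d=b-a; print('ear axis+90',np.degrees(np.arctan2(d[1],d[0]))+90,'noz',np.degrees(np.arctan2(t[1]-c[1],t[0]-c[0])))
s=read_state();M=rot(s['tool_rot']);
for name,P in (('lid',c),):print(name,(M.T@(P-s['tcp_pos'])*1000).round(1))
E
```

```text
[0.40892871 0.07268263 0.01      ] [0.47002645 0.11451469 0.01      ] [0.43947758 0.09359866 0.01      ] 0.07404631060135268 [0.40516729 0.14258384 0.032     ] 0.059805883244442685
ear axis+90 124.39844584144765 noz 125.00824254938279
lid [ 12.8  57.6 291.3]
```

```bash
python3 -m crank '[{"dx":4,"dy":19,"dz":20,"turn":0,"jaw":100},{"dx":4,"dy":19,"dz":20,"turn":0,"jaw":100},{"dx":5,"dy":19.5,"dz":30,"turn":0,"jaw":100},{"dx":0,"dy":0,"dz":45,"turn":0,"jaw":100},{"dx":0,"dy":0,"dz":45,"turn":0,"jaw":100},{"dx":0,"dy":0,"dz":15,"turn":0,"jaw":100},{"dx":0,"dy":0,"dz":0,"turn":0,"jaw":100}]'
python3 b.py w3.png lid_grip nozzle_tip lid
```

```text
t: 5.1
tcp_pos: [0.4362, 0.0933, 0.1228]
tool_rot: [-0.003, 0.462, 0.887, -0.002]
force: [-0.9, -1.2, 0.8]
width: 1.0
gripper_force: 0.0
[0.393 0.157 0.266] [[0.82, -0.55, -0.16], [0.57, 0.78, 0.25], [-0.01, -0.3, 0.95]]
wrist lid_grip 0.89 [0.435  0.0945 0.0405] [312. 246.]
wrist nozzle_tip 0.63 [0.4029 0.1473 0.031 ] [319. 136.]
wrist lid 0.55 [0.4353 0.0956 0.0034] [314. 227.]
5.3 [0.441  0.094  0.1282] toolx deg 125.01 [ 0.4 -0.3  0.7] 1.0013602358595826
```

View pics/w3.png

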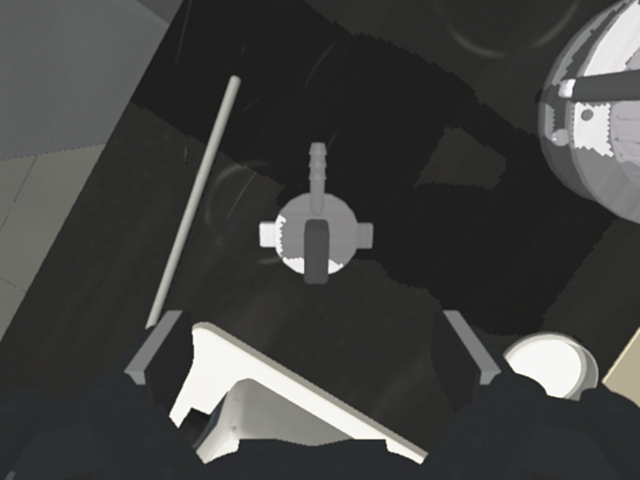

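```bash
python3 - <<'E'
from h import *
ci=camera_info('wrist'); s=read_state();M=rot(s['tool_rot'])
P={n:ray(ci,*p) for n,p in dict(e1=(260,235,.010),e2=(373,234.5,.010),tip=(317,145,.031),base1=(200,325,.02),base2=(420,460,.02),hp=(250,383,.09),petri=(503,350,.013)).items()}
P['c']=(P['e1']+P['e2'])/2
for n,p in P.items(): print(n,p.round(4),(M.T@(p-s['tcp_pos'])*1000).round(1))
d=P['e2']-P['e1'];print(np.degrees(np.arctan2(d[1],d[0]))+90,np.linalg.norm(d)); d=P['tip']-P['c'];print(np.degrees(np.arctan2(d[1],d[0])))
E
```

```text
e1 [0.4149 0.0719 0.01  ] [ -2.9 -34.4 118.1]
e2 [0.4765 0.1152 0.01  ] [ -2.8  40.9 118.4]
tip [0.411 0.143 0.031] [57.5  3.2 97.1]
base1 [ 0.4154 -0.003   0.02  ] [-64.6 -76.9 108.1]
base2 [ 0.6149 -0.0078  0.02  ] [-182.9   83.8  108.8]
hp [0.4487 0.0272 0.09  ] [-59.  -32.1  38.2]
petri [0.6061 0.1    0.013 ] [-89.6 138.3 115.8]
c [0.4457 0.0935 0.01  ] [ -2.9   3.2 118.2]
125.13964414760119 0.07530728909325535
125.08068579032677
```

```bash
python3 -m crank '[{"dx":0,"dy":0,"dz":0,"turn":0,"jaw":100},{"dx":0,"dy":0,"dz":0,"turn":0,"jaw":100}]'
cat > lidm.py <<'E'
from h import *
ci,im=snap('wrist','w4.png')
old=cv2.imread('pics/w3.png')
# template track of the lid from the previous picture
T=old[190:280,255:380]; r=cv2.matchTemplate(np.ascontiguousarray(im[:,:,::-1]),T,cv2.TM_CCOEFF_NORMED); _,v,_,l=cv2.minMaxLoc(r)
sh=np.array(l)-[255,190]; print('shift',sh,v)
s=read_state();M=rot(s['tool_rot'])
e1=ray(ci,260+sh[0],235+sh[1],.010);e2=ray(ci,373+sh[0],234.5+sh[1],.010);c=(e1+e2)/2
print(c,(M.T@(c-s['tcp_pos'])*1000).round(1),s['tcp_pos'],M[:,2].round(4))
E
python3 lidm.py
```

```text
t: 5.5
tcp_pos: [0.4404, 0.0939, 0.1278]
tool_rot: [0.001, 0.462, 0.887, 0.001]
force: [0.4, -0.3, -0.9]
width: 0.999
gripper_force: 0.0
shift [-7 -6] 0.946851909160614
[0.43872769 0.09430849 0.01      ] [  1.3  -1.1 117.4] [0.44008438 0.09381245 0.12743909] [ 2.2e-03  3.0e-04 -1.0e+00]
```

The earlier offset came from the arm still settling. Once settled, the lid is 1 mm off the tool axis, so I'll go down and grip.

```bash
python3 -m crank '[{"dx":1,"dy":-1,"dz":20,"turn":0,"jaw":100},{"dx":0,"dy":0,"dz":30,"turn":0,"jaw":100},{"dx":0,"dy":0,"dz":25,"turn":0,"jaw":100},{"dx":0,"dy":0,"dz":15,"turn":0,"jaw":100},{"dx":0,"dy":0,"dz":8,"turn":0,"jaw":100},{"dx":0,"dy":0,"dz":2,"turn":0,"jaw":100},{"dx":0,"dy":0,"dz":0,"turn":0,"jaw":100},{"dx":0,"dy":0,"dz":0,"turn":0,"jaw":0},{"dx":0,"dy":0,"dz":0,"turn":0,"jaw":0},{"dx":0,"dy":0,"dz":0,"turn":0,"jaw":0},{"dx":0,"dy":0,"dz":0,"turn":0,"jaw":0},{"dx":0,"dy":0,"dz":0,"turn":0,"jaw":0},{"dx":0,"dy":0,"dz":0,"turn":0,"jaw":0},{"dx":0,"dy":0,"dz":0,"turn":0,"jaw":0}]'
```

```text
t: 6.95
tcp_pos: [0.4383, 0.094, 0.0267]
tool_rot: [0.0, 0.462, 0.887, 0.0]
force: [-0.3, -0.0, 3.3]
width: 0.156
gripper_force: 59.4
```

```bash
python3 -m crank '[{"dx":0,"dy":0,"dz":-10,"turn":0,"jaw":0},{"dx":0,"dy":0,"dz":-30,"turn":0,"jaw":0},{"dx":0,"dy":0,"dz":-40,"turn":0,"jaw":0},{"dx":0,"dy":0,"dz":-40,"turn":0,"jaw":0},{"dx":0,"dy":0,"dz":-40,"turn":0,"jaw":0},{"dx":-2,"dy":15,"dz":-30,"turn":0,"jaw":0},{"dx":-4,"dy":30,"dz":-10,"turn":0,"jaw":0},{"dx":-4,"dy":30,"dz":0,"turn":0,"jaw":0},{"dx":-4,"dy":30,"dz":0,"turn":0,"jaw":0},{"dx":-4,"dy":25,"dz":0,"turn":0,"jaw":0},{"dx":0,"dy":12,"dz":0,"turn":4,"jaw":0},{"dx":0,"dy":0,"dz":0,"turn":8,"jaw":0},{"dx":0,"dy":0,"dz":0,"turn":8,"jaw":0},{"dx":0,"dy":0,"dz":0,"turn":7,"jaw":0},{"dx":0,"dy":0,"dz":0,"turn":0,"jaw":0},{"dx":0,"dy":0,"dz":0,"turn":0,"jaw":0},{"dx":0,"dy":0,"dz":0,"turn":0,"jaw":0}]'
python3 b.py w5.png rim pointer post_top locked_mark lug lid_grip nozzle_tip
```

```text
t: 8.65
tcp_pos: [0.5642, 0.1606, 0.2261]
tool_rot: [-0.0, 0.655, 0.755, -0.0]
force: [0.8, -0.1, -2.3]
width: 0.153
gripper_force: 58.9
[0.553 0.238 0.369] [[0.99, -0.13, -0.04], [0.14, 0.94, 0.3], [-0.0, -0.3, 0.95]]
wrist rim 0.58 [0.555  0.2689 0.0588] [321.  62.]
wrist rim 0.36 [0.5359 0.2499 0.0677] [290.  86.]
wrist post_top 0.65 [0.4853 0.2373 0.1133] [198.  92.]
wrist post_top 0.63 [ 0.6368  0.1004 -0.0036] [378. 267.]
wrist locked_mark 0.68 [0.5002 0.2895 0.0522] [247.  19.]
wrist lug 0.57 [0.5361 0.2495 0.0685] [290.  87.]
wrist lid_grip 0.61 [0.562  0.1622 0.2465] [307. 342.]
wrist nozzle_tip 0.77 [0.5563 0.2212 0.2324] [314. 161.]
9.05 [0.5645 0.1607 0.2263] toolx deg 98.03 [-0.2  0.1 -0.8] 0.1482508062501055
```

View pics/w5.png

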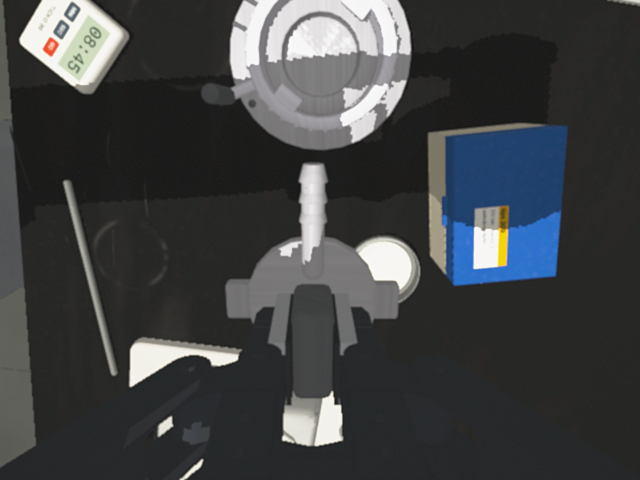

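The wrist view shows the lid held squarely with its nozzle tip at (314,170). The vessel is cut off at the top, so I'll back off 65 mm to see it whole, including the pointer.

```bash
python3 -m crank '[{"dx":-20,"dy":0,"dz":0,"turn":0,"jaw":0},{"dx":-25,"dy":0,"dz":0,"turn":0,"jaw":0},{"dx":-20,"dy":0,"dz":0,"turn":0,"jaw":0},{"dx":0,"dy":0,"dz":0,"turn":0,"jaw":0},{"dx":0,"dy":0,"dz":0,"turn":0,"jaw":0},{"dx":0,"dy":0,"dz":0,"turn":0,"jaw":0}]'
python3 b.py w6.png rim pointer post_top locked_mark nozzle_tip
python3 -c "
import cv2;im=cv2.imread('pics/w6.png')[60:260,190:450];cv2.imwrite('pics/c6.png',cv2.resize(im,(780,600),interpolation=cv2.INTER_CUBIC))"
```

```text
t: 9.65
tcp_pos: [0.5735, 0.097, 0.2263]
tool_rot: [-0.0, 0.656, 0.755, 0.0]
force: [-0.6, 0.1, -2.6]
width: 0.15
gripper_force: 58.9
[0.563 0.174 0.369] [[0.99, -0.13, -0.04], [0.14, 0.94, 0.3], [-0.0, -0.3, 0.95]]
wrist nozzle_tip 0.69 [0.566  0.1609 0.2329] [317. 151.]
9.95 [0.5735 0.0969 0.2263] toolx deg 98.07 [ 0.3  0.2 -2.3] 0.1498943518962081
```

View pics/c6.png

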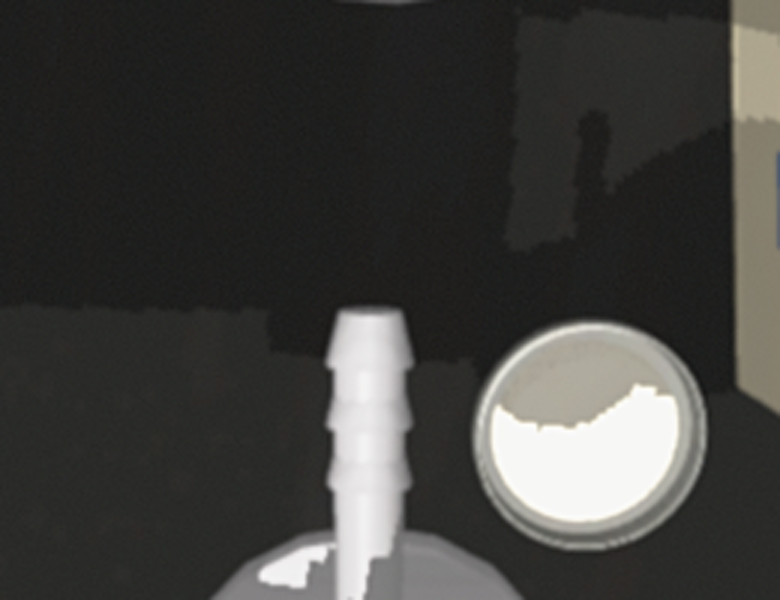

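That was the wrong way: the vessel left the top of the picture. I'll go forward and higher instead.

```bash
python3 -m crank '[{"dx":25,"dy":0,"dz":-20,"turn":0,"jaw":0},{"dx":35,"dy":0,"dz":-30,"turn":0,"jaw":0},{"dx":25,"dy":0,"dz":-20,"turn":0,"jaw":0},{"dx":10,"dy":0,"dz":0,"turn":0,"jaw":0},{"dx":0,"dy":0,"dz":0,"turn":0,"jaw":0},{"dx":0,"dy":0,"dz":0,"turn":0,"jaw":0},{"dx":0,"dy":0,"dz":0,"turn":0,"jaw":0}]'
python3 b.py w7.png rim pointer post_top locked_mark nozzle_tip
python3 -c "
import cv2;im=cv2.imread('pics/w7.png')[0:200,190:450];cv2.imwrite('pics/c7.png',cv2.resize(im,(780,600),interpolation=cv2.INTER_CUBIC))"
```

```text
t: 10.65
tcp_pos: [0.5596, 0.1892, 0.2943]
tool_rot: [-0.001, 0.656, 0.755, -0.002]
force: [-0.8, 0.1, -2.5]
width: 0.154
gripper_force: 59.1
[0.549 0.266 0.437] [[0.99, -0.13, -0.04], [0.14, 0.94, 0.3], [-0.0, -0.3, 0.95]]
wrist rim 0.72 [0.5552 0.2708 0.0026] [320. 104.]
wrist rim 0.66 [0.5545 0.2732 0.0612] [321. 100.]
wrist pointer 0.89 [0.5424 0.3316 0.0736] [316.  21.]
wrist post_top 0.82 [0.4875 0.2387 0.1078] [230. 133.]
wrist locked_mark 0.63 [0.4993 0.2936 0.049 ] [262.  67.]
wrist nozzle_tip 0.97 [0.5503 0.2511 0.2986] [310. 156.]
wrist nozzle_tip 0.36 [0.5332 0.2511 0.0671] [293. 123.]
10.95 [0.5603 0.1898 0.2959] toolx deg 97.97 [-0.   0.4 -2.1] 0.15370077008791388
```

View pics/c7.png

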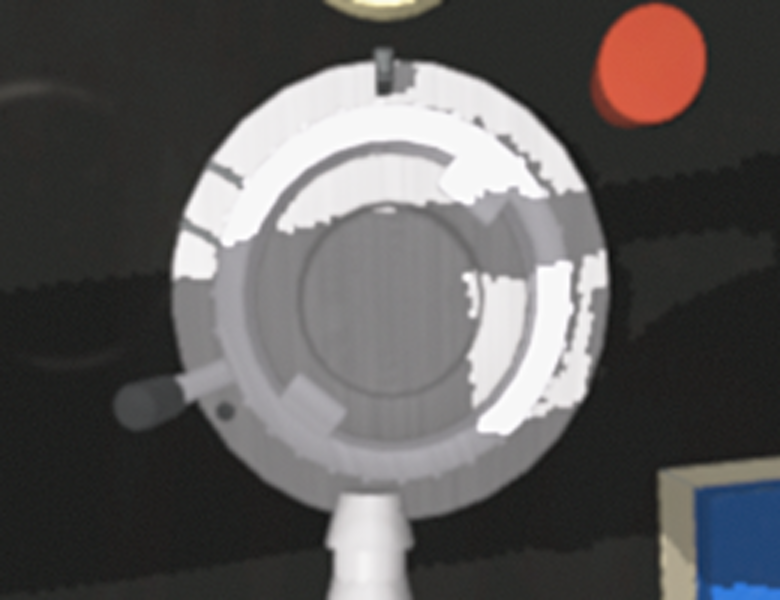

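The bore is a circle centred near (320,100). The blade top is at (318,21), the open dot at (265,137) and the locked ribs' middle near (261,68). I'll turn these into positions.

```bash
python3 - <<'E'
from h import *
ci=camera_info('wrist'); s=read_state();M=rot(s['tool_rot'])
q=lambda x,y,z: ray(ci,190+x/3-.33,y/3-.33,z)
L,Rr,T,B=[q(*p,.060) for p in((300,300),(482,300),(391,204),(391,397))]
print('bore',L.round(4),Rr.round(4),T.round(4),B.round(4),np.linalg.norm(Rr-L),np.linalg.norm(T-B)); c=(L+Rr+T+B)/4
F=[q(*p,.046) for p in((172,290),(608,290),(390,60),(390,520))]; cf=sum(F)/4
print('c',c,'cf',cf,np.linalg.norm(F[0]-F[1]),np.linalg.norm(F[2]-F[3]))
cc=(c+cf)/2
for n,p,o in(('ptr',(384,62,.075),90),('dot',(226,411,.047),210),('lock',(213,203,.048),150),('post',(133,404,.11),210)):
    d=q(*p)-cc; print(n,q(*p).round(4),np.hypot(*d[:2]),(np.degrees(np.arctan2(d[1],d[0]))-o)%360)
print(s['tcp_pos'],(M.T@(cc-s['tcp_pos'])*1000).round(1))
t=ray(ci,314,165,.30);print(t)
E
```

```text
bore [0.5288 0.271  0.06  ] [0.5815 0.2783 0.06  ] [0.5515 0.3004 0.06  ] [0.5591 0.2475 0.06  ] 0.05315208380832708 0.053494536796587264
c [0.55522488 0.27432854 0.06      ] cf [0.55491089 0.27603813 0.046     ] 0.1317336921526451 0.13187929627181993
ptr [0.5445 0.3335 0.075 ] 0.059275946410104106 10.22764399710546
dot [0.5093 0.2356 0.047 ] 0.06045599092734267 10.858778219748785
lock [0.4995 0.2946 0.048 ] 0.05884601792476721 10.7575735743564
post [0.4917 0.2391 0.11  ] 0.07289596933566314 359.6528193447525
[0.56032833 0.18982385 0.2959268 ] [ 85.3   6.8 242.9]
[0.55268804 0.24890633 0.3       ]
```

```bash
python3 -m crank '[{"dx":0,"dy":0,"dz":0,"turn":-2.5,"jaw":0},{"dx":25,"dy":3,"dz":15,"turn":0,"jaw":0},{"dx":35,"dy":4,"dz":25,"turn":0,"jaw":0},{"dx":24.7,"dy":3.3,"dz":30,"turn":0,"jaw":0},{"dx":0,"dy":0,"dz":35,"turn":0,"jaw":0},{"dx":0,"dy":0,"dz":35,"turn":0,"jaw":0},{"dx":0,"dy":0,"dz":25,"turn":0,"jaw":0},{"dx":0,"dy":0,"dz":5,"turn":0,"jaw":0},{"dx":0,"dy":0,"dz":0,"turn":0,"jaw":0},{"dx":0,"dy":0,"dz":0,"turn":0,"jaw":0},{"dx":0,"dy":0,"dz":0,"turn":0,"jaw":0}]'
python3 b.py w8.png pointer nozzle_tip locked_mark
python3 -c "
import cv2;im=cv2.imread('pics/w8.png');cv2.imwrite('pics/w8b.png',cv2.resize(im,(800,600),interpolation=cv2.INTER_CUBIC))"
```

```text
t: 12.05
tcp_pos: [0.5567, 0.2762, 0.1289]
tool_rot: [0.001, 0.639, 0.769, 0.002]
force: [0.0, 0.2, -1.8]
width: 0.155
gripper_force: 58.8
[0.542 0.353 0.272] [[0.98, -0.17, -0.06], [0.18, 0.94, 0.29], [0.0, -0.3, 0.95]]
wrist pointer 0.87 [0.5427 0.3344 0.0757] [305. 149.]
wrist nozzle_tip 0.62 [0.5439 0.3366 0.1355] [307. 159.]
wrist nozzle_tip 0.44 [0.6172 0.3518 0.0029] [426. 132.]
wrist locked_mark 0.94 [0.5002 0.2947 0.0502] [217. 202.]
12.25 [0.5557 0.2759 0.1276] toolx deg 100.52 [-0.6 -0.2 -1.8] 0.15014070611422892
```

View pics/w8b.png

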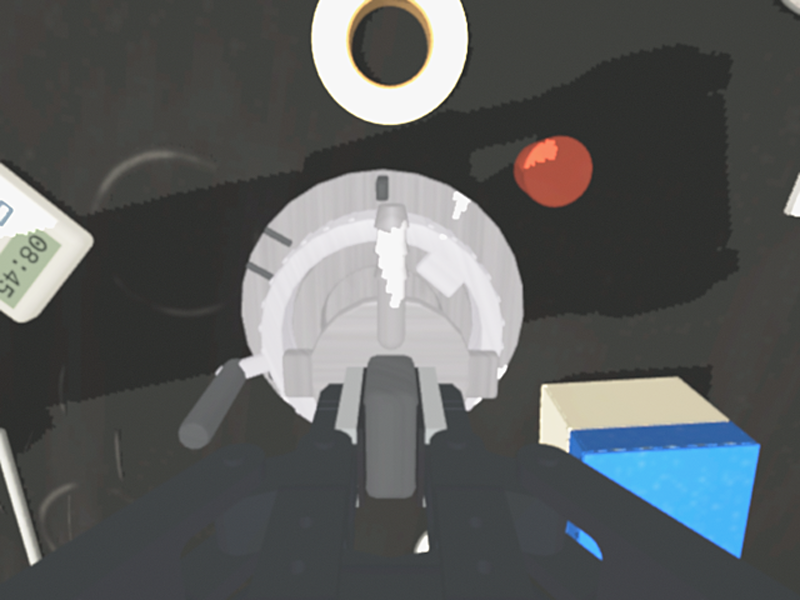

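```bash
cat > rel.py <<'E'
from h import *
ci=camera_info('wrist'); s=read_state();M=rot(s['tool_rot'])
q=lambda x,y,z: ray(ci,x/1.25,y/1.25,z)
im=cv2.imread('pics/w8.png')
oz=s['tcp_pos'][2]-.0267
e1,e2=q(284,368,oz+.013),q(498,367,oz+.013); lc=(e1+e2)/2
print('lid ears',e1.round(4),e2.round(4),np.linalg.norm(e1-e2)); d=e2-e1; print('lid ang',np.degrees(np.arctan2(d[1],d[0]))+90)
tip=q(391,208,oz+.033); print('tip',tip)
pt=q(382,186,.075); print('ptr',pt)
# flange circle: three or more edge points at z .046, least squares
P=np.array([q(*p,.046)[:2] for p in((242,300),(523,300),(382,169),(300,199),(465,196),(252,248),(512,243))])
A=np.c_[2*P,np.ones(len(P))]; x=np.linalg.lstsq(A,(P**2).sum(1),rcond=None)[0]; print('vessel',x[:2],'r',np.sqrt(x[2]+x[0]**2+x[1]**2))
d=pt[:2]-x[:2];print('ptr ang',np.degrees(np.arctan2(*d[::-1])))
th=np.radians(100.5); print('lid origin from tip',tip[:2]-.06*np.array([np.cos(th),np.sin(th)]),'tcp',s['tcp_pos'])
E
python3 rel.py
```

```text
lid ears [0.5201 0.2728 0.1139] [0.5905 0.2861 0.1139] 0.071665439970184
lid ang 100.67641217899347
tip [0.54511279 0.33427971 0.13391873]
ptr [0.54192682 0.3339615  0.075     ]
vessel [0.55297406 0.27350402] r 0.06548765377250562
ptr ang 100.35526473495817
lid origin from tip [0.55604692 0.27528442] tcp [0.55570468 0.27585158 0.12761873]
```

```bash
python3 -m crank '[{"dx":-1,"dy":-2,"dz":10,"turn":0,"jaw":0},{"dx":0,"dy":0,"dz":10,"turn":0,"jaw":0},{"dx":0,"dy":0,"dz":8,"turn":0,"jaw":0},{"dx":0,"dy":0,"dz":6,"turn":0,"jaw":0},{"dx":0,"dy":0,"dz":3,"turn":0,"jaw":0},{"dx":0,"dy":0,"dz":0,"turn":0,"jaw":0},{"dx":0,"dy":0,"dz":0,"turn":0,"jaw":0}]'
python3 -m crank '[{"dx":0,"dy":0,"dz":1,"turn":0,"jaw":0},{"dx":0,"dy":0,"dz":1,"turn":0,"jaw":0},{"dx":0,"dy":0,"dz":1,"turn":0,"jaw":0},{"dx":0,"dy":0,"dz":1,"turn":0,"jaw":0}]'
```

```text
t: 12.95
tcp_pos: [0.5534, 0.2743, 0.0894]
tool_rot: [0.0, 0.639, 0.769, 0.0]
force: [0.9, -0.5, -2.8]
width: 0.153
gripper_force: 59.0
t: 13.35
tcp_pos: [0.5532, 0.2742, 0.0854]
tool_rot: [0.0, 0.639, 0.769, 0.0]
force: [0.4, 0.1, -2.6]
width: 0.153
gripper_force: 59.0
```

```bash
python3 -m crank '[{"dx":0,"dy":0,"dz":1,"turn":0,"jaw":0},{"dx":0,"dy":0,"dz":1,"turn":0,"jaw":0},{"dx":0,"dy":0,"dz":0,"turn":0,"jaw":0}]'
python3 -m crank '[{"dx":0,"dy":0,"dz":1,"turn":0,"jaw":0},{"dx":0,"dy":0,"dz":1,"turn":0,"jaw":0},{"dx":0,"dy":0,"dz":0,"turn":0,"jaw":0}]'
```

```text
t: 13.65
tcp_pos: [0.553, 0.2742, 0.083]
tool_rot: [-0.0, 0.639, 0.769, -0.0]
force: [0.5, 0.8, -2.0]
width: 0.152
gripper_force: 59.0
t: 13.95
tcp_pos: [0.5531, 0.2742, 0.0811]
tool_rot: [-0.0, 0.639, 0.769, -0.0]
force: [0.5, -0.9, -3.3]
width: 0.149
gripper_force: 59.0
```

```bash
python3 -m crank '[{"dx":0,"dy":0,"dz":0.6,"turn":0,"jaw":0},{"dx":0,"dy":0,"dz":0,"turn":0,"jaw":0}]'
python3 -m crank '[{"dx":0,"dy":0,"dz":0.6,"turn":0,"jaw":0},{"dx":0,"dy":0,"dz":0,"turn":0,"jaw":0}]'
```

```text
t: 14.15
tcp_pos: [0.5532, 0.2743, 0.0807]
tool_rot: [0.0, 0.639, 0.769, 0.0]
force: [-0.1, 0.3, -1.8]
width: 0.154
gripper_force: 58.9
t: 14.35
tcp_pos: [0.5533, 0.2743, 0.0807]
tool_rot: [0.0, 0.639, 0.769, 0.0]
force: [-2.5, 0.1, 2.6]
width: 0.153
gripper_force: 59.5
```

```bash
python3 -m crank '[{"dx":0,"dy":0,"dz":0,"turn":0,"jaw":40},{"dx":0,"dy":0,"dz":0,"turn":0,"jaw":40},{"dx":0,"dy":0,"dz":0,"turn":0,"jaw":40},{"dx":0,"dy":0,"dz":0,"turn":0,"jaw":40},{"dx":0,"dy":0,"dz":0,"turn":0,"jaw":40},{"dx":0,"dy":0,"dz":-5,"turn":0,"jaw":40},{"dx":0,"dy":0,"dz":-15,"turn":0,"jaw":40},{"dx":0,"dy":0,"dz":-30,"turn":0,"jaw":40},{"dx":0,"dy":0,"dz":-40,"turn":0,"jaw":40},{"dx":0,"dy":0,"dz":-30,"turn":0,"jaw":40},{"dx":0,"dy":0,"dz":-10,"turn":0,"jaw":40},{"dx":0,"dy":0,"dz":0,"turn":0,"jaw":40},{"dx":0,"dy":0,"dz":0,"turn":0,"jaw":40},{"dx":0,"dy":0,"dz":0,"turn":0,"jaw":40}]'
python3 b.py w9.png pointer nozzle_tip locked_mark post_top lid lid_grip
python3 -c "
import cv2;im=cv2.imread('pics/w9.png');cv2.imwrite('pics/w9b.png',cv2.resize(im,(800,600),interpolation=cv2.INTER_CUBIC))"
```

```text
t: 15.75
tcp_pos: [0.5519, 0.2736, 0.2078]
tool_rot: [-0.001, 0.639, 0.769, -0.002]
force: [-0.1, -0.8, 0.7]
width: 0.397
gripper_force: 0.0
[0.538 0.35  0.35 ] [[0.98, -0.17, -0.05], [0.18, 0.94, 0.3], [-0.0, -0.3, 0.95]]
wrist pointer 0.7 [0.5445 0.3343 0.0742] [319. 135.]
wrist pointer 0.63 [0.4989 0.2921 0.0489] [247. 179.]
wrist nozzle_tip 0.59 [0.5434 0.3384 0.0831] [319. 129.]
wrist nozzle_tip 0.22 [0.5021 0.2922 0.0529] [251. 180.]
wrist nozzle_tip 0.16 [0.5467 0.3331 0.0736] [322. 137.]
wrist locked_mark 0.87 [0.4998 0.2932 0.0486] [249. 178.]
wrist post_top 0.69 [0.489  0.2379 0.1075] [206. 274.]
wrist lid 0.87 [0.5495 0.275  0.0528] [310. 214.]
wrist lid_grip 0.85 [0.5509 0.2751 0.0985] [312. 232.]
wrist lid_grip 0.45 [ 0.354   0.2657 -0.0005] [ 84. 169.]
16.1 [0.553  0.2741 0.2094] toolx deg 100.52 [0.3 0.2 1.2] 0.4043855194048322
```

View pics/w9b.png

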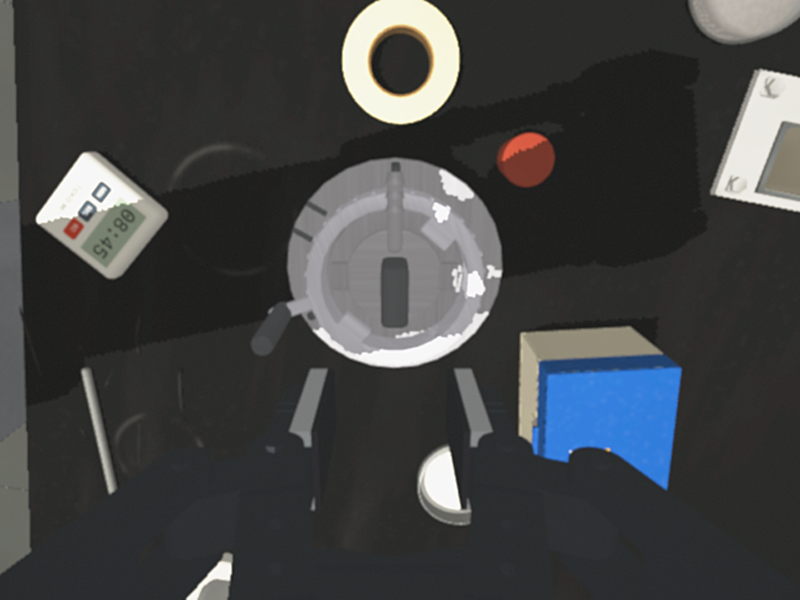

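The lid is seated, with its nozzle in line over the blade (nozzle end and blade at (395,170) in the enlarged view) and the collar still open. Next I'll turn the tool and move over the post.

```bash
python3 -m crank '[{"dx":0,"dy":0,"dz":0,"turn":-8.25,"jaw":60},{"dx":0,"dy":0,"dz":0,"turn":-8.25,"jaw":60},{"dx":0,"dy":0,"dz":0,"turn":-8.25,"jaw":60},{"dx":0,"dy":0,"dz":0,"turn":-8.25,"jaw":60},{"dx":0,"dy":0,"dz":0,"turn":-8.25,"jaw":60},{"dx":0,"dy":0,"dz":0,"turn":-8.25,"jaw":60},{"dx":0,"dy":0,"dz":0,"turn":-8.25,"jaw":60},{"dx":0,"dy":0,"dz":0,"turn":-8.25,"jaw":60},{"dx":0,"dy":0,"dz":0,"turn":-8.25,"jaw":60},{"dx":0,"dy":0,"dz":0,"turn":-8.25,"jaw":60},{"dx":25,"dy":-12,"dz":10,"turn":0,"jaw":60},{"dx":25,"dy":-12,"dz":15,"turn":0,"jaw":60},{"dx":14.8,"dy":-8.3,"dz":5,"turn":0,"jaw":60},{"dx":0,"dy":0,"dz":0,"turn":0,"jaw":60},{"dx":0,"dy":0,"dz":0,"turn":0,"jaw":60},{"dx":0,"dy":0,"dz":0,"turn":0,"jaw":60}]'
python3 b.py w10.png post_top pointer locked_mark lid_grip
python3 - <<'E'
from h import *
ci=camera_info('wrist')
for r in masks_of('wrist','post_top')[:2]:
    ys,xs=np.nonzero(r['mask']); print(r['score'],xs.min(),xs.max(),ys.min(),ys.max(),len(xs))
E
```

```text
t: 17.7
tcp_pos: [0.4916, 0.2392, 0.1811]
tool_rot: [0.001, -0.026, 1.0, 0.0]
force: [0.2, -1.1, 0.4]
width: 0.607
gripper_force: 0.0
[0.415 0.236 0.324] [[-0.05, -0.95, -0.3], [1.0, -0.05, -0.02], [-0.0, -0.3, 0.95]]
wrist post_top 0.87 [0.4901 0.2371 0.108 ] [307. 249.]
wrist pointer 0.86 [0.5444 0.3348 0.0746] [447. 315.]
wrist locked_mark 0.71 [0.4996 0.2904 0.0483] [383. 238.]
wrist lid_grip 0.94 [0.5543 0.2736 0.1017] [361. 346.]
wrist lid_grip 0.26 [0.5005 0.2904 0.0492] [383. 239.]
17.95 [0.4908 0.2389 0.1804] toolx deg -176.97 [ 0.8 -0.8 -0.2] 0.5942071490287987
0.9 282 429 215 386 7939
```

```bash
python3 -m crank '[{"dx":0,"dy":-1,"dz":20,"turn":0,"jaw":60},{"dx":0,"dy":0,"dz":30,"turn":0,"jaw":60},{"dx":0,"dy":0,"dz":25,"turn":0,"jaw":60},{"dx":0,"dy":0,"dz":15,"turn":0,"jaw":60},{"dx":0,"dy":0,"dz":8,"turn":0,"jaw":60},{"dx":0,"dy":0,"dz":2,"turn":0,"jaw":60},{"dx":0,"dy":0,"dz":0,"turn":0,"jaw":60},{"dx":0,"dy":0,"dz":0,"turn":0,"jaw":0},{"dx":0,"dy":0,"dz":0,"turn":0,"jaw":0},{"dx":0,"dy":0,"dz":0,"turn":0,"jaw":0},{"dx":0,"dy":0,"dz":0,"turn":0,"jaw":0},{"dx":0,"dy":0,"dz":0,"turn":0,"jaw":0},{"dx":0,"dy":0,"dz":0,"turn":0,"jaw":0}]'
```

```text
t: 19.3
tcp_pos: [0.4907, 0.2376, 0.0812]
tool_rot: [0.001, -0.026, 1.0, 0.0]
force: [-2.7, -2.2, 5.9]
width: 0.121
gripper_force: 58.5
```

```bash
python3 - <<'E'
from h import *
s=read_state();M=rot(s['tool_rot']);C=np.array([.554,.2745]);p=s['tcp_pos'][:2]
a0=np.degrees(np.arctan2(*(p-C)[::-1]))%360;print(a0,np.hypot(*(p-C)))
A=np.radians(np.linspace(a0,160.4,13)); r=.0725
P=C+r*np.c_[np.cos(A),np.sin(A)]; P[0]=p
print((np.diff(P,axis=0)*1000@M[:2,:2]).round(1).tolist(),P[-1])
E
```

```text
210.25650910695495 0.073279780802991
[[1.5, 5.1], [1.9, 4.9], [1.5, 5.0], [1.2, 5.1], [0.8, 5.2], [0.4, 5.2], [0.0, 5.3], [-0.4, 5.2], [-0.7, 5.2], [-1.1, 5.1], [-1.5, 5.0], [-1.8, 4.9]] [0.48570083 0.29882024]
```

```bash
python3 -m crank '[{"dx":1.5,"dy":5.1,"dz":0,"turn":0,"jaw":0},{"dx":1.9,"dy":4.9,"dz":0,"turn":0,"jaw":0},{"dx":1.5,"dy":5,"dz":0,"turn":0,"jaw":0},{"dx":1.2,"dy":5.1,"dz":0,"turn":0,"jaw":0},{"dx":0,"dy":0,"dz":0,"turn":0,"jaw":0}]'
```

```text
t: 19.8
tcp_pos: [0.4822, 0.2563, 0.0811]
tool_rot: [-0.001, -0.026, 1.0, -0.001]
force: [-4.7, -5.7, 10.1]
width: 0.12
gripper_force: 59.2
```

Forces are small, so I'll continue along the arc.

```bash
python3 -m crank '[{"dx":0.8,"dy":5.2,"dz":0,"turn":0,"jaw":0},{"dx":0.4,"dy":5.2,"dz":0,"turn":0,"jaw":0},{"dx":0,"dy":5.3,"dz":0,"turn":0,"jaw":0},{"dx":-0.4,"dy":5.2,"dz":0,"turn":0,"jaw":0},{"dx":-0.7,"dy":5.2,"dz":0,"turn":0,"jaw":0},{"dx":-1.1,"dy":5.1,"dz":0,"turn":0,"jaw":0},{"dx":-1.5,"dy":5,"dz":0,"turn":0,"jaw":0},{"dx":-1.8,"dy":4.9,"dz":0,"turn":0,"jaw":0},{"dx":0,"dy":0,"dz":0,"turn":0,"jaw":0},{"dx":0,"dy":0,"dz":0,"turn":0,"jaw":0}]'
python3 b.py w11.png locked_mark post_top pointer
```

```text
t: 20.8
tcp_pos: [0.4836, 0.2993, 0.0809]
tool_rot: [-0.002, -0.026, 1.0, 0.0]
force: [-7.0, 0.0, 8.1]
width: 0.119
gripper_force: 59.4
[0.408 0.297 0.224] [[-0.05, -0.95, -0.3], [1.0, -0.05, -0.02], [0.0, -0.3, 0.96]]
wrist locked_mark 0.95 [0.5008 0.2887 0.0509] [285. 316.]
wrist post_top 0.93 [0.4831 0.3008 0.1074] [313. 353.]
21.0 [0.4836 0.2993 0.081 ] toolx deg -177.01 [-8.   1.5  8.5] 0.11501108643284406
```

```bash
python3 -m crank '[{"dx":0,"dy":0,"dz":0,"turn":0,"jaw":50},{"dx":0,"dy":0,"dz":0,"turn":0,"jaw":50},{"dx":0,"dy":0,"dz":0,"turn":0,"jaw":50},{"dx":0,"dy":0,"dz":0,"turn":0,"jaw":50},{"dx":0,"dy":0,"dz":0,"turn":0,"jaw":50},{"dx":0,"dy":0,"dz":-5,"turn":0,"jaw":50},{"dx":0,"dy":0,"dz":-20,"turn":0,"jaw":50},{"dx":0,"dy":0,"dz":-35,"turn":0,"jaw":50},{"dx":0,"dy":0,"dz":-40,"turn":0,"jaw":50},{"dx":0,"dy":0,"dz":-40,"turn":0,"jaw":50},{"dx":0,"dy":0,"dz":-20,"turn":0,"jaw":50},{"dx":0,"dy":0,"dz":0,"turn":0,"jaw":50},{"dx":0,"dy":0,"dz":0,"turn":0,"jaw":50},{"dx":0,"dy":0,"dz":0,"turn":0,"jaw":50}]'
python3 b.py w12.png locked_mark post_top pointer lid_grip lid nozzle_tip rim
python3 - <<'E'
from h import *
# rectify the flange plane (z=.046) about the axis into polar form: brightness along angle at r 52..65 near the lock mark
ci=camera_info('wrist'); im=cv2.cvtColor(cv2.imread('pics/w12.png'),cv2.COLOR_BGR2GRAY).astype(np.float32)
C=np.array([.554,.2745]); 
for z,rs in((.049,(.054,.058,.062)),(.060,(.055,.060)),(.046,(.054,.060))):
  for r in rs:
    A=np.arange(140,182,1.); m=np.array([pix(ci,[C[0]+r*np.cos(np.radians(a)),C[1]+r*np.sin(np.radians(a)),z]) for a in A],np.float32)
    print(z,r,cv2.remap(im,m[None,:,0],m[None,:,1],cv2.INTER_LINEAR)[0].astype(int).tolist())
E
```

```text
t: 22.4
tcp_pos: [0.4842, 0.298, 0.2381]
tool_rot: [-0.001, -0.026, 1.0, -0.001]
force: [-0.1, 0.0, 0.6]
width: 0.499
gripper_force: 0.0
[0.408 0.295 0.381] [[-0.05, -0.95, -0.3], [1.0, -0.05, -0.01], [-0.0, -0.3, 0.96]]
wrist locked_mark 0.75 [0.4987 0.2908 0.0489] [302. 222.]
wrist post_top 0.82 [0.4842 0.2973 0.1082] [310. 225.]
wrist pointer 0.71 [0.5432 0.3316 0.0734] [349. 285.]
wrist lid_grip 0.88 [0.5257 0.5642 0.0451] [612. 267.]
wrist lid_grip 0.67 [0.5496 0.2766 0.0953] [279. 301.]
wrist lid_grip 0.31 [0.498  0.2892 0.0512] [300. 222.]
wrist lid 0.86 [0.5251 0.5595 0.0023] [577. 250.]
wrist lid 0.65 [0.5502 0.2747 0.0554] [280. 281.]
wrist lid 0.25 [0.4841 0.2994 0.1097] [313. 226.]
wrist nozzle_tip 0.95 [0.5451 0.5087 0.0257] [534. 275.]
wrist nozzle_tip 0.61 [0.5396 0.3369 0.0847] [357. 287.]
22.8 [0.4851 0.2985 0.2396] toolx deg -176.98 [-0.2 -0.5 -0.3] 0.4996998939283499
0.049 0.054 [178, 179, 170, 138, 108, 99, 101, 102, 103, 104, 104, 103, 104, 104, 104, 102, 104, 135, 189, 218, 218, 202, 184, 178, 178, 178, 180, 179, 159, 121, 104, 120, 156, 176, 178, 177, 177, 177,
[... 636 characters left out ...]
181, 181, 180, 179, 179, 179, 178, 178]
0.06 0.06 [178, 178, 178, 180, 180, 160, 120, 101, 102, 104, 104, 104, 107, 109, 108, 109, 108, 103, 95, 113, 188, 216, 196, 181, 177, 178, 178, 176, 151, 113, 106, 141, 176, 183, 183, 184, 184, 184, 184, 185, 184, 184]
0.046 0.054 [179, 173, 147, 113, 100, 101, 102, 104, 104, 104, 104, 105, 105, 105, 105, 102, 103, 134, 191, 219, 214, 195, 181, 178, 179, 179, 180, 174, 149, 115, 105, 129, 164, 177, 178, 178, 179, 179, 179, 180, 181, 181]
0.046 0.06 [180, 179, 183, 178, 152, 117, 103, 101, 103, 106, 108, 108, 106, 104, 100, 97, 95, 93, 94, 112, 158, 181, 180, 179, 181, 184, 183, 160, 119, 107, 135, 172, 183, 183, 182, 182, 182, 183, 183, 182, 182, 182]
```

The lever is at about 160.5–161.5° and the middle of the ribs at about 160.6°, against a tolerance of 6.3°. The lid is still in place and the gripper is clear, so I'm handing in.

```bash
python3 -c "
from plant import *
print(close_job())"
```

```text
the job is handed in; nothing more can be done
None
```

I handed the job in at about 23 s with no verdict returned: the lid is seated with its nozzle over the blade, the collar is turned to within about 1–2° of the locked mark, and the gripper is open and clear.

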